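Lock the lid on the seed mill

TASK

Close the bakery's seed mill with its lid: set the lid into the mill's mouth with its two orange ears in the two gaps of the rim, push it down against the spring until the ears are below the rim's lip, then turn it clockwise (seen from above) about a quarter turn, so that it stays locked down by itself when you let go. Leave the other things on the table where they are.

Things in the scene. Friction and masses are not known exactly. Their poses are not given: they have to be found in the camera images.
- lid_center (a point): Centre of the loose mill lid, 62 mm tall, about 0.25 kg, lying right way up on the table. On its axis, 31 mm above its underside. x: along the bar handle and through both ears (half a turn looks the same); z: up. Steel disc of 100 mm diameter, 14 mm thick, lower edge bevelled (84 mm diameter at the underside, full 6 mm up).
- lid_bar (a point): Middle of the lid's black bar handle, on the lid's axis, 49 mm above its underside; axes as the lid's. The bar is 88 mm long (x), 18 mm wide (y) and 26 mm high, 22 mm clear above the disc, on two legs 12 mm by 18 mm centred 36 mm either side of the axis. Good to pinch from above across its 18 mm.
- lid_ear (a point): Tip of one orange ear of the lid, 64 mm from its axis along x, 10 mm above its underside; the other is opposite. The ears are 16 mm wide and reach from 6 to 14 mm above the lid's underside; they stick out 14 mm from the disc.
- mill_mouth (a point): Centre of the fixed seed mill's mouth, on its upright axis, level with the rim's upper face, 130 mm above the table. x: through the two gaps of the rim (half a turn is the same; control panel on the -x side); z: up. White round housing of 176 mm diameter, aluminium collar of 156 mm. The rim's lip is 8 mm thick and has a round opening of 108 mm diameter; below it the bore is 136 mm.
- mill_gap (a point): Outer end of one of the two gaps in the rim's lip, level with the rim's face, 78 mm from the axis along x; the other is opposite. Orange paint on the collar's outside and top marks each. The gaps are about 30 mm wide. Below the lip, hidden stops let the ears go only clockwise from above (at most 14 degrees the other way) and end the turn at about 97 degrees.
- mill_plate (a point): Top centre of the spring-loaded plate (92 mm diameter) in the mouth, 11 mm below the rim's face at rest; 6 N starts it, 11.4 N takes it to its end 18 mm lower. A lid set in loosely rests on it, underside 11 mm below the rim's face, ears in the gaps. The ears clear the lip with the underside over 22 mm below the rim's face; turned, the lip holds the lid at 22 mm.
- seed_tub: Bystander: clear jar with yellow cap, 60 mm diameter, 110 mm tall, loose; origin at the centre of its underside.
- cup: Bystander: white cup, 68 mm diameter, 60 mm tall, loose; origin at the centre of its underside.
- roll0: Bystander: bread roll 140 mm long, 60 mm high, loose on the dark baking tray beyond; origin at the centre of its underside.
- roll1: Bystander: bread roll 140 mm long, 60 mm high, loose on the dark baking tray beyond; origin at the centre of its underside.
- roll2: Bystander: bread roll 140 mm long, 60 mm high, loose on the dark baking tray beyond; origin at the centre of its underside.
- brush: Bystander: pastry brush 200 mm long lying loose on the table at the right.
- spatula: Bystander: spatula 240 mm long lying loose on the table at the left.
Mind the look-alikes: they are no part of the job. What is shaped like the part that bears lid_center but yellow is not meant. Of the things that look like the part that bears mill_mouth, the larger one is meant.

How it is judged:
By the outcome, as a careful person would: the job done as asked, in the order asked, and still so for the second after the job is handed in, with the robot touching nothing.
It also fails if it takes over 45 s, if anything falls off the work surface, if the arm or the gripper's body presses on something with over 40 N, if the wrist force passes 120 N, or if a joint passes its speed limit or range.

ROBOT

A 6-joint arm with a two-finger parallel gripper is mounted at the origin on the work surface. World frame = base frame: x ahead of the robot, y to its left, z up, the work surface at z = 0. Lengths are in mm, angles in rad, forces in N, time in s.
With the tool pointing down it reaches from about 275 to 750 mm from the base axis. Payload 10.2 kg.
Tool frame: the origin (TCP) lies at the very end of the fingers, on their centre line; the grasp point (between the pads) lies hold_point_z behind it (hold_point_z is the distance from the TCP to the grasp point, in mm); z points along the fingers, y is the direction in which the jaws open and shut (so a half turn about z gives the same grasp; the last joint's range is limited). The gripper opens to 85 mm and grips with 20 to 120 N. Pads are 22 mm wide; open, the fingers measure 114 mm over their backs; the gripper's body (76 mm by 85 mm) begins 54 mm behind the grasp point. The pads swing forward as they close: fully open they stand 13 mm farther back than shut.
Start: joints at [0.919, 0.313, 1.498, -0, 1.331, -0.223], TCP at [218.297, 477.47, 231.294] pointing down, gripper open.
Joint ranges: [-2.94, 2.94], [-0.97, 2.17], [0.19, 2.56], [-1.23, 4.37], [0.02, 3.11], [-2.88, 2.88]. Speed limits (rad/s): [2.39, 2.39, 3.01, 3.14, 3.14, 3.14].

INTERFACE

Orientations are given as a unit quaternion [w, x, y, z].
In Python, from cell import * gives the robot as it stands.
- The arm moves only by the shell command python3 -m jog 'ROWS'. ROWS is JSON, a list of rows, each a list of 7 numbers: the turn, a rotation vector about the world's x, y, z in degrees, then the shift along the world's x, y, z in mm, then the finger opening in mm, from 0 to 85.4. In form: [[rx, ry, rz, x, y, z, claw], ...]. A call has 1 to 5 rows; each row is the pose to reach, as a shift and turn from the pose commanded when the call began; what a row does not reach only later rows make up. A row lasts 1/8 s, in which the tool goes at most 62.5 mm and 10.7 degrees, less where a joint would pass 70% of its speed; a pose out of reach is approached as far as the arm can. A call with a gripper value outside its range is refused whole. The fingers move at their own pace and stop on an object; the grip force is fixed at half the most. Time passes only in rows, so rows that repeat a pose let the fingers close. It gives the time, the measured TCP pose, the force and the opening at its end, in the units of the state.
- state(): the state, without advancing time (a new reading comes with each control period).
- get_image(name): name is "side" or "top" or "wrist"; returns a dict with "pixels" (420x560x3 uint8, blue, green, red), "camera_matrix" (3x3 intrinsics, pixels), "pose" (4x4, takes a point from camera to world coordinates). Camera axes: x right, y down, z forward; pixel columns grow to the right and rows downward; lengths in mm; the calibration is good to about 2 mm. A picture is of the moment at which its call begins. There is no depth.
- hand_in(): hands the job in, once; it reports no verdict.
The state is a dict: "clock": time; "joints": joint angles; "joint_velocities": joint speeds; "effort": joint torques, N m; "tcp_pos": TCP position; "orientation": TCP orientation; "force": force on the tool from outside, world axes, zero at the start; "wrist_torque": the same for the moment, N m; "finger_gap": opening from 0.0 (shut) to 1.0 (fully open).
Only numpy, scipy, OpenCV 4.12 (cv2) and the standard library are available. Lean on these libraries where they do the work, as an engineer would, in place of code of your own. Each camera call takes 0.05 s, during which the arm holds its last target. There are 200 camera calls.

## Working session

There is one attempt and no reset: what is moved stays moved. The work goes in short steps, Python scripts to look and compute and a shell command to move; the robot and the scene stay as the last step left them, time stands still between calls to the robot, and variables do not carry over. Pictures are saved under pics/ and viewed, about 8 in all and at most 12, crops included, and the job is handed in when it is done.

```bash
mkdir -p pics; python3 - <<'E'
from cell import *
import cv2
s=state();print({k:s[k] for k in('clock','tcp_pos','orientation','finger_gap','force')})
for n in('top','side'):
    g=get_image(n);cv2.imwrite(f'pics/{n}1.png',g['pixels']);print(n,g['camera_matrix'],g['pose'])
try: print(hold_point_z)
except Exception as e: print(e)
E
ls
```

```text
{'clock': 0.0, 'tcp_pos': array([218.13486171, 477.25104964, 230.75537324]), 'orientation': array([-2.69714299e-04,  2.12753593e-01,  9.77105679e-01, -5.72095476e-04]), 'finger_gap': 1.0044852792320205, 'force': array([-0.04126973, -0.09163019, -1.07222839])}
top [[452.9537162    0.         276.31630335]
 [  0.         452.9537162  210.96909857]
 [  0.           0.           1.        ]] [[ 2.93139845e-03 -9.97251447e-01  7.40334937e-02  4.56624409e+02]
 [-9.99994224e-01 -2.79599221e-03  1.93256105e-03 -6.41001246e+00]
 [-1.72025223e-03 -7.40387312e-02 -9.97253883e-01  1.53836572e+03]
 [ 0.00000000e+00  0.00000000e+00  0.00000000e+00  1.00000000e+00]]
side [[398.07438047   0.         274.53351585]
 [  0.         398.07438047 208.40052408]
 [  0.           0.           1.        ]] [[ 9.64253750e-01 -1.95796090e-01  1.78545786e-01  3.84697713e+02]
 [-2.64956728e-01 -7.21470073e-01  6.39749065e-01 -6.79339653e+02]
 [ 3.55507545e-03 -6.64187342e-01 -7.47557715e-01  8.88742714e+02]
 [ 0.00000000e+00  0.00000000e+00  0.00000000e+00  1.00000000e+00]]
18.700000000000003
pics
```

View pics/top1.png

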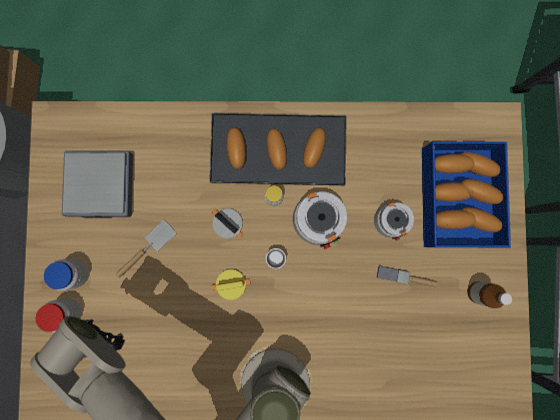

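View pics/side1.png

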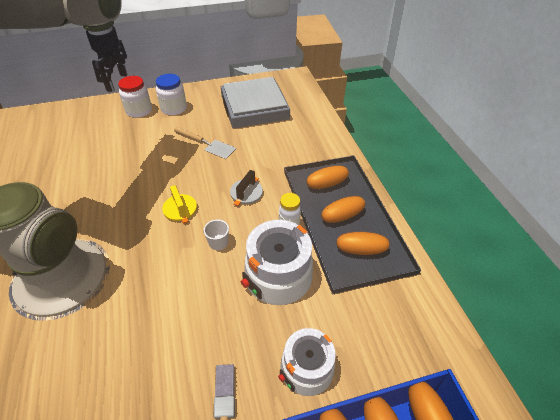

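The top view shows the steel lid at about (227,223) and the large mill at about (321,217). The yellow lid (230,284) and the small mill (396,218) are the look-alikes. Next I'll measure the orange marks.

```bash
cat > h.py <<'E'
from cell import *
import cv2, numpy as np
def ray(g,u,v,z):
    P=g['pose'];d=P[:3,:3]@np.linalg.solve(g['camera_matrix'],[u,v,1.]);o=P[:3,3]
    return (o+d*(z-o[2])/d[2])[:2]
def orange(g,box,z,amin=6):
    x0,y0,x1,y1=box
    im=g['pixels'][y0:y1,x0:x1];h=cv2.cvtColor(im,cv2.COLOR_BGR2HSV)
    m=cv2.inRange(h,(4,170,110),(17,255,255))
    n,l,st,c=cv2.connectedComponentsWithStats(m)
    for i in range(1,n):
        if st[i,4]>=amin: print(c[i]+[x0,y0],st[i,2:],'xy',ray(g,*(c[i]+[x0,y0]),z).round(1))
E
python3 - <<'E'
from h import *
g=get_image('top')
print('lid');orange(g,(205,200,250,245),14,3)
print('mill');orange(g,(285,180,360,255),130,3)
print(ray(g,227,223,40),ray(g,321,217,130))
a=cv2.resize(g['pixels'][180:255,200:350],(800,400),interpolation=cv2.INTER_CUBIC);cv2.imwrite('pics/c.png',a)
w=get_image('wrist');print(w['pose'],w['camera_matrix'])
E
```

```text
lid
[215.07692308 211.84615385] [ 5  5 13] xy [566.2 203.2]
[239.55555556 233.88888889] [4 5 9] xy [492.2 119.9]
mill
[311.375 194.75 ] [ 8  5 24] xy [ 612.3 -113.1]
[331.8  237.85] [ 8  5 20] xy [ 478.  -176.1]
[527.45522323 159.6718015 ] [ 542.73458728 -142.89167311]
[[ 4.16242003e-01  8.64410635e-01  2.82022782e-01  1.44997764e+02]
 [ 9.09253770e-01 -3.95569829e-01 -1.29545716e-01  5.08819614e+02]
 [-4.20990998e-04  3.10352646e-01 -9.50621406e-01  3.73165956e+02]
 [ 0.00000000e+00  0.00000000e+00  0.00000000e+00  1.00000000e+00]] [[321.8973009    0.         280.83331643]
 [  0.         321.8973009  211.10367217]
 [  0.           0.           1.        ]]
```

View pics/c.png

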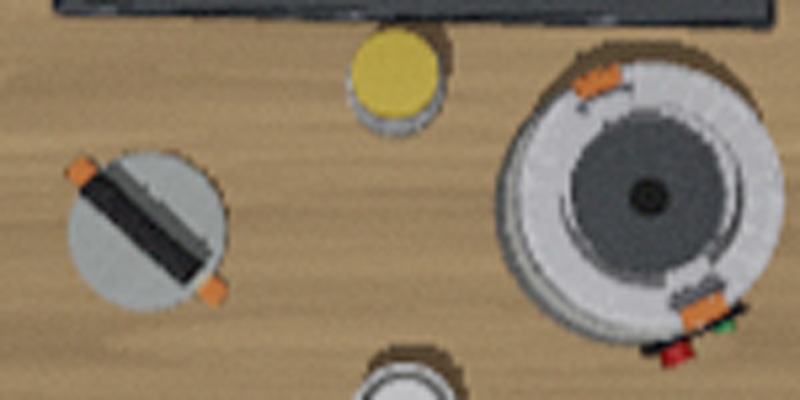

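Rough poses: lid centre (529,161), bar at 48°; mill centre (544,-144), gaps at 25°. I'll go above the lid.

```bash
python3 -m jog '[[0,0,10,40,-40,0,60],[0,0,20,80,-80,0,60],[0,0,30,120,-120,0,60],[0,0,40,160,-160,0,60],[0,0,50,200,-200,0,60]]'; python3 -m jog '[[0,0,10,40,-40,0,60],[0,0,20,80,-80,0,60],[0,0,23,111,-116,0,60],[0,0,23,111,-116,0,60]]'
python3 - <<'E'
from h import *
g=get_image('wrist');cv2.imwrite('pics/w1.png',g['pixels']);s=state();print(s['tcp_pos'],s['orientation'],s['force'])
orange(g,(0,0,560,420),14,30)
E
```

```text
clock: 0.82
tcp_pos: [412.2, 283.8, 231.3]
orientation: [0.0, -0.201, 0.98, 0.0]
force: [1.1, -0.0, 0.6]
finger_gap: 0.698
clock: 1.32
tcp_pos: [523.6, 166.9, 230.6]
orientation: [-0.0, -0.388, 0.922, -0.0]
force: [0.4, 0.5, 0.1]
finger_gap: 0.702
[522.51184508 168.38265447 230.79969376] [-4.45049837e-04 -3.88490583e-01  9.21452558e-01  2.27509629e-04] [-0.63195683  0.18075688  0.3231955 ]
[371.7173913    1.73913043] [13  6 46] xy [337.1 101.1]
[451.14285714  68.57619048] [ 22  17 210] xy [316.9 204.1]
[272.77464789 130.84976526] [ 14  18 213] xy [491.2 120.3]
[ 22.3858075  228.07857531] [  53  102 3678] xy [784.6  -8.6]
[116.05003734 298.87005228] [  78   73 2678] xy [783.8 128.5]
```

View pics/w1.png

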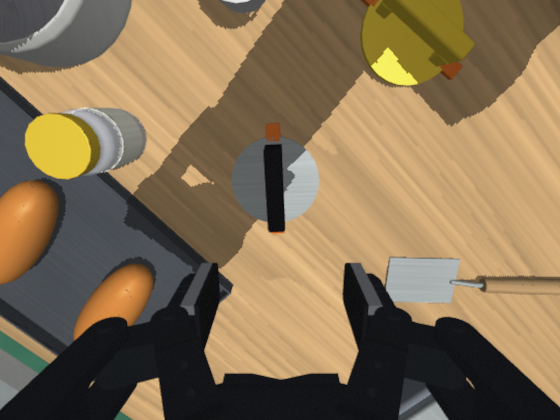

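The wrist view shows the steel lid's bar from (273,145) to (277,230), with its disc around (275,180). I'll convert those pixels.

```bash
python3 - <<'E'
from h import *
g=get_image('wrist')
h=cv2.cvtColor(g['pixels'][135:240,240:310],cv2.COLOR_BGR2GRAY);m=(h<22).astype('uint8')
n,l,st,c=cv2.connectedComponentsWithStats(m);i=1+st[1:,4].argmax();print(st[i])
pts=np.argwhere(l==i)[:,::-1]+[240,135]
W=np.array([ray(g,u,v,62) for u,v in pts]).astype('float32')
(c,wh,a)=cv2.minAreaRect(W);print(c,wh,a,W.mean(0));print(state()['tcp_pos'])
B=cv2.boxPoints((c,wh,a));print(B)
E
```

```text
[  22    9   21   87 1409]
(526.8812866210938, 160.04917907714844) (87.75514221191406, 16.543766021728516) 47.975685119628906 [525.66144 158.8411 ]
[521.92949021 169.3283333  231.01292348]
[[491.3628  132.99184]
 [503.65247 121.91667]
 [562.3998  187.10652]
 [550.1101  198.18169]]
```

```bash
python3 -m jog '[[0,0,0,0,0,0,50],[0,0,0,0,0,0,50]]'; python3 - <<'E'
from h import *
for i in range(3):
    print(state()['tcp_pos'],state()['orientation']); get_image('wrist')
E
```

```text
clock: 1.68
tcp_pos: [521.7, 170.1, 231.5]
orientation: [0.0, -0.39, 0.921, -0.0]
force: [0.8, -0.1, 0.6]
finger_gap: 0.585
[521.6921197  170.08800469 231.48274418] [ 9.81042819e-05 -3.90204679e-01  9.20728135e-01 -1.26240758e-05]
[521.77478384 169.92371606 231.4667979 ] [ 8.60513543e-05 -3.90104769e-01  9.20770472e-01 -1.05783955e-05]
[521.86457192 169.7913742  231.44641927] [ 7.54991248e-05 -3.90029155e-01  9.20802504e-01 -3.37138202e-05]
```

```bash
python3 -m jog '[[0,0,2,5,-10,0,50],[0,0,2,5,-10,-50,50],[0,0,2,5,-10,-100,50],[0,0,2,5,-10,-150,50],[0,0,2,5,-10,-180,50]]'; python3 -m jog '[[0,0,0,0,0,-20,50],[0,0,0,0,0,-20,50]]'
```

```text
clock: 2.45
tcp_pos: [526.2, 159.3, 49.0]
orientation: [-0.001, -0.406, 0.914, 0.0]
force: [0.5, -0.2, -0.9]
finger_gap: 0.59
clock: 2.7
tcp_pos: [526.4, 159.3, 30.3]
orientation: [-0.001, -0.406, 0.914, 0.0]
force: [1.1, 0.4, -0.1]
finger_gap: 0.585
```

```bash
python3 -m jog '[[0,0,0,0,0,0,0],[0,0,0,0,0,0,0],[0,0,0,0,0,0,0],[0,0,0,0,0,0,0],[0,0,0,0,0,0,0]]';  python3 -m jog '[[0,0,0,0,0,0,0],[0,0,0,0,0,0,0],[0,0,0,0,0,30,0],[0,0,0,0,0,80,0],[0,0,0,0,0,130,0]]';  python3 -m jog '[[0,0,0,0,0,40,0],[0,0,0,0,0,70,0],[0,0,0,0,0,70,0]]'
```

```text
clock: 3.32
tcp_pos: [527.9, 159.4, 32.5]
orientation: [0.001, -0.406, 0.914, -0.0]
force: [-1.0, 0.2, 6.6]
finger_gap: 0.196
clock: 3.95
tcp_pos: [526.8, 159.2, 162.8]
orientation: [-0.0, -0.406, 0.914, 0.0]
force: [0.8, 0.0, -1.6]
finger_gap: 0.198
clock: 4.32
tcp_pos: [527.8, 159.3, 233.2]
orientation: [0.002, -0.406, 0.914, -0.001]
force: [0.3, -0.5, -3.1]
finger_gap: 0.199
```

```bash
python3 -m jog '[[0,0,-6,0,-40,0,0],[0,0,-12,0,-80,0,0],[0,0,-18,0,-120,0,0],[0,0,-23,0,-160,0,0],[0,0,-23,0,-160,0,0]]'
python3 - <<'E'
from h import *
g=get_image('wrist');cv2.imwrite('pics/w2.png',g['pixels']);s=state();print(s['tcp_pos'],s['orientation'],s['force'])
orange(g,(0,0,560,420),130,30)
E
```

```text
clock: 4.95
tcp_pos: [526.6, -2.7, 229.5]
orientation: [-0.001, -0.213, 0.977, 0.0]
force: [0.7, -0.4, -0.9]
finger_gap: 0.204
[526.63981904  -1.34623903 229.77914761] [-1.12760083e-03 -2.14578017e-01  9.76705999e-01  6.29026619e-04] [-0.91113043  0.59207139 -1.82462411]
[449.27725857  49.76323988] [ 24  20 321] xy [372.4  51.5]
[82.56123822 50.63526245] [ 60  18 743] xy [ 476.8 -175. ]
[546.36206897  87.39655172] [15  6 58] xy [364.1 127. ]
[280.99778024 161.10210877] [ 31  30 901] xy [489. -21.]
[114.23604061 248.6142132 ] [ 39  12 394] xy [ 611.4 -115.5]
[102.02429031 325.85894059] [  81   83 3417] xy [ 689.4 -104.9]
[204.03333333 312.23333333] [14  5 30] xy [638.1 -27.1]
[304.26605505 359.33027523] [  8  22 109] xy [647.5  75.5]
[188.11320755 393.76415094] [ 14  18 106] xy [731.3  -8.8]
```

View pics/w2.png

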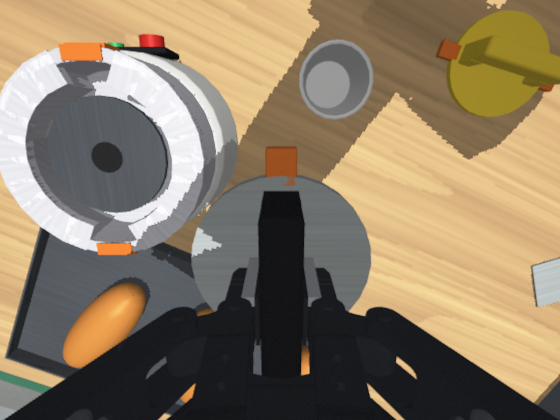

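```bash
python3 - <<'E'
from h import *
g=get_image('wrist');s=state();t=s['tcp_pos'];q=s['orientation']
print('hub',ray(g,107,157,119),'tcp',t,'yaw x',np.degrees(2*np.arctan2(q[2],q[1]))-180)
# lid ear outer edge bottom/top pixels
for z,p in((t[2]-16,(281,176)),(t[2]-24,(281,147)),(t[2]-16,(281,147))):
    r=ray(g,*p,z)-t[:2];print(z,r,np.hypot(*r),np.degrees(np.arctan2(*-r[::-1])))
# circle of plate, ellipse fit
im=cv2.cvtColor(g['pixels'],cv2.COLOR_BGR2GRAY)[40:260,0:240];m=cv2.inRange(im,55,110)
n,l,st,c=cv2.connectedComponentsWithStats(m);i=l[150,60];print(st[i],c[i])
E
```

```text
hub [ 544.88504509 -144.06236109] tcp [ 5.26746401e+02 -4.83330003e-01  2.30063758e+02] yaw x 24.87289273358678
214.063757664031 [-43.11343252 -21.76762761] 48.29697377099814 26.788845344982427
206.063757664031 [-55.23477807 -27.34705809] 61.63393784770885 26.340277944083283
214.063757664031 [-56.08496802 -27.75048418] 62.57485925010446 26.32591152160003
[   24    19   142   177 13996] [ 92.98428122 106.44219777]
```

Mill centre ≈ (545,-144.5), gaps ≈ 24.5°; the lid sits within 1–2 mm of the tool axis. Next I'll move over the mouth.

```bash
python3 -m jog '[[0,0,0,6,-50,0,0],[0,0,-1,12,-100,0,0],[0,0,-1,17,-145,0,0],[0,0,-1,17,-145,-25,0],[0,0,-1,17,-145,-50,0]]';python3 -m jog '[[0,0,0,0,0,-13,0],[0,0,0,0,0,-13,0],[0,0,0,0,0,-13,0]]'
python3 - <<'E'
from h import *
g=get_image('wrist');w=get_image('side')
s=state();t=s['tcp_pos'];q=s['orientation']
print(t,s['force'],'yaw x',np.degrees(2*np.arctan2(q[2],q[1]))-180)
c=cv2.resize(w['pixels'][190:320,210:350],(450,420),interpolation=cv2.INTER_CUBIC)
cv2.imwrite('pics/w3.png',np.hstack([g['pixels'][:,100:440],c]))
E
```

```text
clock: 5.68
tcp_pos: [544.2, -144.9, 179.8]
orientation: [-0.0, -0.207, 0.978, 0.0]
force: [-0.1, 0.6, -1.8]
finger_gap: 0.197
clock: 6.05
tcp_pos: [544.7, -145.6, 169.2]
orientation: [0.001, -0.207, 0.978, -0.0]
force: [0.9, -0.2, -1.6]
finger_gap: 0.204
[ 544.60569846 -145.77195854  169.22991504] [ 0.37668541  0.60159585 -1.59303648] yaw x 23.87750898753626
```

View pics/w3.png

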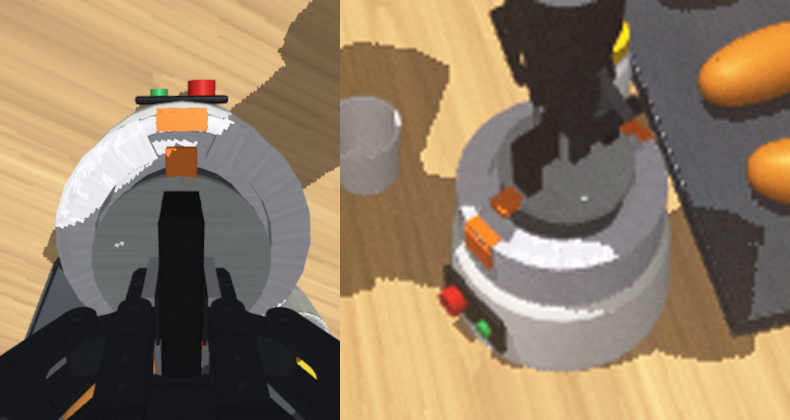

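The ear lines up with the orange gap mark (columns 181 and 182 of the crop), so I'll lower with force checks.

```bash
python3 -m jog '[[0,0,0,-1,0.5,-6,0],[0,0,0,-1,0.5,-12,0],[0,0,0,-1,0.5,-17,0],[0,0,0,-1,0.5,-17,0]]';python3 -m jog '[[0,0,0,0,0,-3,0],[0,0,0,0,0,-6,0],[0,0,0,0,0,-9,0],[0,0,0,0,0,-9,0]]'
```

```text
clock: 6.65
tcp_pos: [543.1, -145.2, 151.4]
orientation: [-0.0, -0.207, 0.978, 0.0]
force: [-3.0, 0.9, 3.0]
finger_gap: 0.199
clock: 7.15
tcp_pos: [543.3, -145.3, 142.6]
orientation: [0.0, -0.207, 0.978, -0.0]
force: [-3.3, 2.0, 6.7]
finger_gap: 0.201
```

```bash
python3 -m jog '[[0,0,0,-1,0.5,-3,0],[0,0,0,-1,0.5,-6,0],[0,0,0,-1,0.5,-6,0],[0,0,0,-1,0.5,-6,0]]';python3 -m jog '[[0,0,-4,0,0,0,0],[0,0,-8,0,0,0,0],[0,0,-12,0,0,0,0],[0,0,-16,0,0,0,0],[0,0,-20,0,0,0,0]]'
python3 - <<'E'
from h import *
print(state()['force'],state()['wrist_torque'],state()['tcp_pos'])
E
```

```text
clock: 7.65
tcp_pos: [543.2, -145.3, 137.4]
orientation: [0.001, -0.207, 0.978, -0.001]
force: [-0.9, -1.0, 8.7]
finger_gap: 0.203
clock: 8.28
tcp_pos: [543.1, -145.1, 137.4]
orientation: [0.002, -0.033, 0.999, -0.001]
force: [0.1, -0.8, 8.2]
finger_gap: 0.2
[ 0.08961703 -0.79488924  8.18417682] [0.11682207 0.04087385 0.12633628] [ 543.10146006 -145.14063684  137.36743587]
```

```bash
J='';python3 -m jog '[[0,0,-6,0,0,0,0],[0,0,-12,0,0,0,0],[0,0,-18,0,0,0,0],[0,0,-24,0,0,0,0],[0,0,-30,0,0,0,0]]';python3 -m jog '[[0,0,-6,0,0,0,0],[0,0,-12,0,0,0,0],[0,0,-18,0,0,0,0],[0,0,-24,0,0,0,0],[0,0,-30,0,0,0,0]]';python3 -m jog '[[0,0,-4,0,0,0,0],[0,0,-8,0,0,0,0],[0,0,-10,0,0,0,0],[0,0,-10,0,0,0,0]]'
python3 - <<'E'
from h import *
s=state();q=s['orientation'];print(s['force'],s['wrist_torque'],s['tcp_pos'],np.degrees(2*np.arctan2(q[2],q[1]))-180)
g=get_image('wrist');w=get_image('side')
c=cv2.resize(w['pixels'][190:320,210:350],(450,420),interpolation=cv2.INTER_CUBIC)
cv2.imwrite('pics/w4.png',np.hstack([g['pixels'][:,100:440],c]))
E
```

```text
clock: 8.9
tcp_pos: [543.0, -144.8, 137.3]
orientation: [0.001, 0.228, 0.974, -0.0]
force: [-1.8, 3.7, 8.4]
finger_gap: 0.198
clock: 9.52
tcp_pos: [543.2, -143.7, 137.2]
orientation: [0.001, 0.472, 0.882, 0.001]
force: [2.8, 9.2, 8.3]
finger_gap: 0.197
clock: 10.02
tcp_pos: [543.5, -143.5, 137.2]
orientation: [0.001, 0.545, 0.838, 0.002]
force: [2.6, 8.9, 7.7]
finger_gap: 0.199
[2.6144072  8.88830653 7.66519248] [ 1.38550676 -0.43220994  0.29134224] [ 543.45107462 -143.53168016  137.24293693] -66.10265720860777
```

View pics/w4.png

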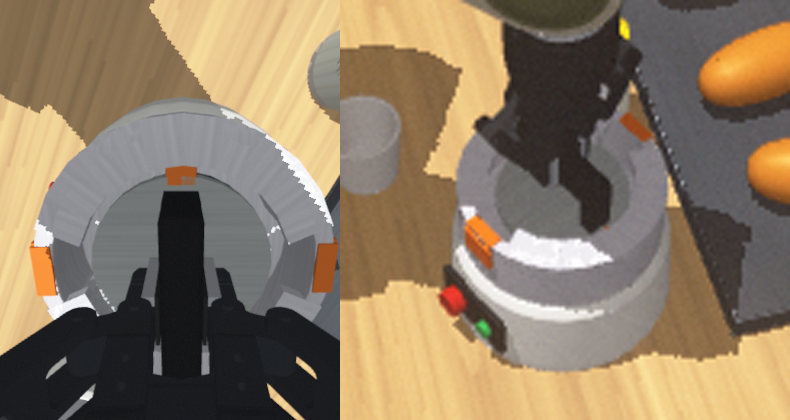

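```bash
python3 - <<'E'
import cv2
a=cv2.imread('pics/w4.png')
x=cv2.resize(a[130:260,80:280],(800,520),interpolation=cv2.INTER_NEAREST)
cv2.imwrite('pics/w5.png',x)
E
```

```text
(no output)
```

View pics/w5.png

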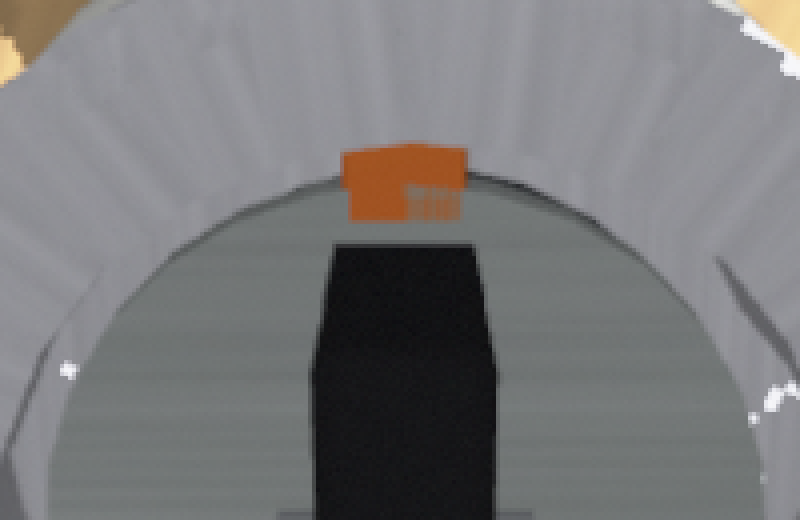

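The outer part of the ear is cut off by the lip's curved edge, so it's under the lip after 90°. I'll ease the side load, raise slightly onto the lip, check the upward hold, then release.

```bash
python3 -m jog '[[0,0,0,0.5,1.5,0,0],[0,0,0,0.5,1.5,2,0],[0,0,0,0.5,1.5,4,0],[0,0,0,0.5,1.5,4,0]]'; python3 -m jog '[[0,0,0,0,0,0,50],[0,0,0,0,0,0,50],[0,0,0,0,0,0,50],[0,0,0,0,0,0,50]]'
```

```text
clock: 10.62
tcp_pos: [543.5, -143.3, 140.6]
orientation: [0.001, 0.546, 0.838, 0.0]
force: [4.6, 1.0, 2.1]
finger_gap: 0.196
clock: 11.12
tcp_pos: [542.6, -143.3, 140.2]
orientation: [-0.0, 0.546, 0.838, -0.0]
force: [0.2, -0.9, -0.4]
finger_gap: 0.585
```

```bash
python3 -m jog '[[0,0,0,0,0,30,50],[0,0,0,0,0,80,50],[0,0,0,0,0,130,50],[0,0,0,-50,0,130,50],[0,0,0,-100,0,130,50]]';python3 -m jog '[[0,0,0,-40,0,0,50],[0,0,0,-80,0,0,50],[0,0,0,-80,0,0,50]]'
python3 - <<'E'
from h import *
g=get_image('side');t=get_image('top')
c=cv2.resize(g['pixels'][190:310,220:340],(400,400),interpolation=cv2.INTER_CUBIC)
d=cv2.resize(t['pixels'][175:255,280:360],(400,400),interpolation=cv2.INTER_CUBIC)
cv2.imwrite('pics/f.png',np.hstack([c,d]));print(state()['tcp_pos'],state()['force'])
w=get_image('top');cv2.imwrite('pics/top2.png',w['pixels'])
E
```

```text
clock: 11.75
tcp_pos: [441.5, -143.2, 270.5]
orientation: [0.0, 0.545, 0.838, -0.0]
force: [0.0, -0.9, 0.7]
finger_gap: 0.583
clock: 12.12
tcp_pos: [361.3, -143.2, 270.7]
orientation: [0.001, 0.546, 0.838, -0.0]
force: [-0.0, -0.4, 0.3]
finger_gap: 0.583
[ 362.9931519  -143.47441959  270.59888824] [ 0.34541575 -0.44904167  0.19068292]
```

View pics/f.png

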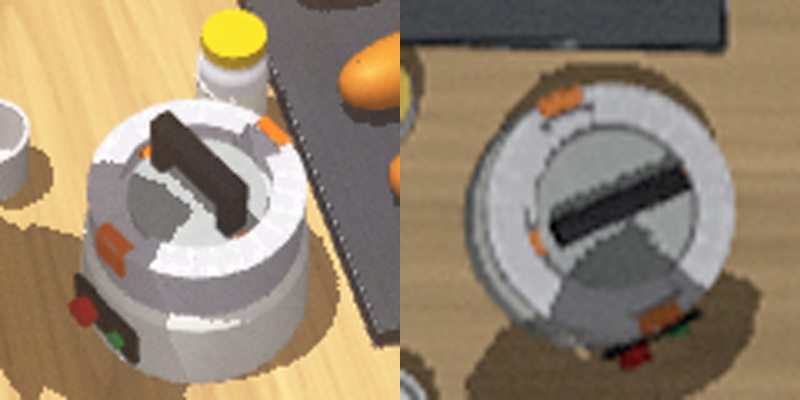

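View pics/top2.png

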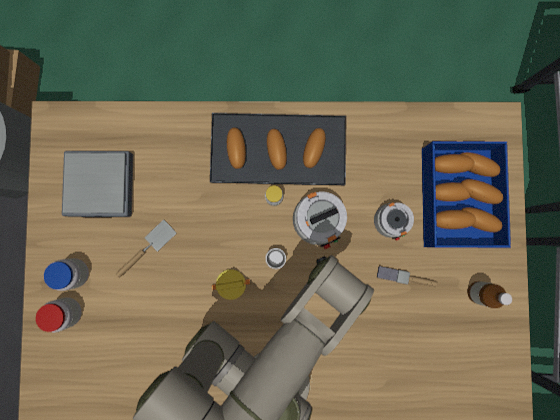

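The lid is locked: it sits below the rim level with its ears under the lip and the bar perpendicular to the gaps. The bystanders haven't moved, so I'm handing in.

```bash
python3 -c "
from cell import *
print(hand_in())"
```

```text
the job is handed in; nothing more can be done
None
```

I closed the mill with the steel lid and handed the job in at about 12.4 s of the 45 s. `hand_in()` gives no verdict.

**What I did:** I gripped the lid by its bar and set its ears into the rim's two gaps. I pushed it down to about 25 mm below the rim, estimated from the spring force (about 9 N measured at the wrist). I then turned it 90° clockwise, raised it about 3 mm so the lip took the spring load, and released it.

**Last checks:**
- **Locked:** the final side and top pictures show the lid level in the mouth with its ears under the lip and its bar square across the gaps. It stayed down after I let go.
- **Robot clear:** the tool is well away from the mill and reads almost no force.
- **Other things:** in the top view the bystanders and the look-alikes are where they were at the start.

**Off-nominal:**
- There was a side force of about 9 N late in the turn, from slight off-centring. I eased it off before releasing.
- One early approach move stopped about 10 mm short, and I corrected it before the grasp.

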